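# Set the sliding leg of a recipe-tablet cradle to the clip and lock its cam lever

### The arm

A 6-joint arm with a two-finger parallel gripper is mounted at the origin on a cart in front of the work surface, level with it; the furniture and walls round the work are solid. World frame = base frame: x ahead of the robot, y to its left, z up, the work surface at z = 0. Lengths are in m, angles in degrees, forces in N, time in s.
With the tool pointing down it reaches from about 0.35 to 0.875 m from the base axis. Payload 4.2 kg.
Tool frame: the origin (TCP) lies between the finger pads; the fingertips stand 8 mm ahead of it and the grasp point (between the pads) lies 11 mm behind it; x points along the fingers, y is the direction in which the jaws open and shut, and the axes are right-handed (so a half turn about x gives the same grasp; the last joint's range is limited). The gripper opens to 87 mm and grips with 3 to 60 N. Pads are 19 mm wide; open, the fingers measure 117 mm over their backs; the gripper's body (75 mm by 190 mm) begins 51 mm behind the grasp point.
Start: joints at [85.634, 22.042, 0.453, 0, -68.411, -14.817], TCP at [0.205, 0.59, 0.231] pointing down, gripper open.
Joint ranges: [-179.83, 179.83], [-69.29, 118.12], [-61.27, 80.66], [-181.25, 117.63], [-171.15, -9.14], [-177.46, 177.46]. Speed limits (degrees/s): [159.86, 159.86, 180, 180, 180, 180].

### API

Orientations are given as a 3x3 rotation matrix whose columns are the frame's x, y, z axes.
In Python, from station import r gives the robot as it stands. The module is installed in compiled form; this text tells all that it offers.
- The arm moves only by the tool move_arm, never from a script. Its argument "increments" is one flat list of numbers, 7 for each row, row after row: the turn, a rotation vector about the tool's x, y, z in degrees, then the shift along the tool's x, y, z in m, then the finger opening in m, from 0 to 0.087. A call has 1 to 12 rows; each row is the pose to reach, as a shift and turn from the pose commanded when the call began, along the tool's axes at that moment; what a row does not reach only later rows make up. A row lasts 1/12 s, in which the tool goes at most 41.7 mm and 7.16 degrees, less where a joint would pass 70% of its speed; a pose out of reach is approached as far as the arm can. A call with a gripper value outside its range is refused whole. The fingers move at their own pace and stop on an object; the grip force is fixed at half the most. Time passes only in rows, so rows that repeat a pose let the fingers close. It gives the time, the measured TCP pose, the force and the opening at its end, in the units of the state.
- r.sense(): the state, without advancing time (a new reading comes with each control period).
- r.capture(name): name is "side" or "top" or "wrist"; returns the picture (384x512x3 uint8, red, green, blue); there is no depth.
- r.calibration(name): a dict with "fx", "fy", "cx", "cy" (pixels), "rvec" (rotation vector, rad) and "tvec" (3), from world to camera coordinates, as OpenCV has them; the wrist camera has in their place "tool_from_camera" (4x4, takes a point from camera to tool coordinates, whose origin is the TCP and whose axes are the tool frame's). Camera axes: x right, y down, z forward; pixel columns grow to the right and rows downward; lengths in m; the calibration is good to about 2 mm. A picture is of the moment at which its call begins: read the wrist's pose just before it. calibration takes no time and is no camera call.
- r.finish_job(): hands the job in, once; it reports no verdict.
The state is a dict: "time_s": time; "joints": joint angles; "joint_velocities": joint speeds; "effort": joint torques, N m; "tcp_pos": TCP position; "ee_rot": TCP orientation; "wrist_force": force on the tool from outside, world axes, zero at the start; "moment": the same for the moment, N m; "gripper_width": opening from 0.0 (shut) to 1.0 (fully open).
Only numpy, scipy, OpenCV 4.12 (cv2) and the standard library are available. Lean on these libraries where they do the work, as an engineer would, in place of code of your own. Each camera call takes 0.05 s, during which the arm holds its last target.

### The job

Set the recipe-tablet cradle to size: take the upright post of its sprung sliding leg, draw the leg out along its rail until its pointer is level with the index clip on the scale, and only there, while you hold it, press the raised cam lever fully down to lock it. Do not push the clip along, and leave the things around the cradle where they are. Finish while still holding the post, not letting go, with the pointer at the clip and the lever down.

Things in the scene. Friction and masses are not known exactly. Their poses are not given: they have to be found in the camera images.
- cradle: recipe-tablet cradle, fixed flat on the worktop: wooden board 120 mm (x) by 290 mm (y), top at z = 14 mm; origin under its centre, z up. +y = the way the leg is drawn out, along the middle. Scale along the front edge (-x). Two fixed pins at y = -128 mm, 56 mm high; rail 28 mm high from y = -90 to +131 mm, end stop 32 mm high. Turned at most 20 degrees from facing the robot
- post: upright round steel post on the sliding leg, 16 mm thick, 60 mm tall, its sleeve free to turn; polished (friction about 0.2): a hand gripping it with 15 N can slide down it. Origin at its foot, 33 mm above the worktop. Pinch it along the rail, fingers on its +y and -y sides, tips first about 67 mm up, above the raised lever; sliding 27 mm down, the +y finger presses the lever home. -y side is free
- post_top (a point): centre of the top of the post, 93 mm above the worktop
- leg (a joint): how far the leg is drawn out along the cradle's +y, 0 = home to 0.085 m. A spring pulls it home with 3.2 N at home and 4.3 N fully out; if it is let go unlocked it runs home at once.
- leg_pointer (a point): tip of the pointer on the front side of the sliding leg: 41 mm in front of the post's axis (cradle -x) and at the same y; moves with the leg; axes as the cradle's
- clip_mark (a point): line on the steel index clip, which sits over the scale on the cradle's front edge; clip 8 mm wide along y, 23 mm high; axes as the cradle's. The leg is right when leg_pointer and clip_mark have the same y in the cradle's axes. The clip is set 35 to 78 mm out from the leg's home and stays there by friction
- cam_lever (a joint): cam lever on the sliding leg: 0 = pressed down (locked), 0.29 to 0.34 rad = raised (free), stays where left. 26 mm wide; hinge 62 mm from the post on its +y side, 42 mm above the worktop; the black ribbed free end points back at the post, 1 to 3 mm clear of it. 4 N at its end moves it, 12 N presses it fully down; that drags the leg towards home with up to 10 N. Once down, it grips the rail
- lever_tip (a point): upper edge of the lever's free end, beside the post: 57 mm above the worktop when fully raised, 39 mm when fully down (it then slopes down a little towards the post)
- tablet: bystander: tablet computer lying screen up, 134 x 204 x 9 mm, origin under its centre; not handled
- the_mug: bystander: green glazed mug, 99 mm tall
- the_jar: bystander: small jar with dark lid, 65 mm across, 82 mm tall
- the_mill: bystander: wooden pepper mill, 58 mm across, 160 mm tall
- the_marker: bystander: marker pen lying in front of the cradle, 135 mm long, 16 mm thick
- the_balm: bystander: flat round tin in front, right of the middle, 56 mm across, 20 mm tall

How it is judged (in metres and radians):
On the way:
1. the leg is held by its post with its pointer at the clip (within 5 mm), the lever still up (y of leg_pointer in the frame of clip_mark between -0.005 and 0.005 m and contact force between the fingers and post above 1.5 N and value of joint cam_lever above 0.22 rad), for 0.2 s.
At the end, for the whole second after the job is handed in: Pointer within 5 mm of the clip's line along the rail, cam lever fully down (under 0.09 rad), the leg at rest, and the fingers still on the post (over 1.5 N) (y of leg_pointer in the frame of clip_mark between -0.005 and 0.005 m and contact force between the fingers and post above 1.5 N and value of joint cam_lever below 0.09 rad and linear speed of post below 0.01 m/s); the arm keeps its last pose, push and grip.
It fails at once if the lever is pressed down while the leg is away from the clip (more than 10 mm) (value of joint cam_lever below 0.12 rad and not (y of leg_pointer in the frame of clip_mark between -0.01 and 0.01 m)).
It fails at once if the clip is pushed along the scale (distance of clip_mark from where it was at the start of the episode above 0.004 m).
It fails at once if a thing around the cradle is knocked (moved more than 20 mm) (distance of any of tablet, the_mug, the_jar, the_mill, the_marker, the_balm from where it was at the start of the episode above 0.02 m).
It also fails if it takes over 38 s, if anything falls off the work surface, if the arm or the gripper's body presses on something with over 40 N, if the wrist force passes 120 N, or if a joint passes its speed limit or range.

## Working session

There is one attempt and no reset: what is moved stays moved. The work goes in short steps, Python scripts to look and compute and a tool call to move; the robot and the scene stay as the last step left them, time stands still between calls to the robot, and variables do not carry over. Pictures are saved under pics/ and viewed, and the job is handed in when it is done.

Besides the shell and the picture viewer there is one more tool, called after "Call:" as a command line: name --argument value ..., lists and objects as JSON in quotes. move_arm: Moves the arm, as the interface text tells. Its arguments: {"type":"object","properties":{"increments":{"type":"array","items":{"type":"number"}}},"required":["increments"]}

```bash
mkdir -p pics
python3 - <<'E'
from station import r
import cv2
s=r.sense();print(s)
for n in("side","top","wrist"):
    cv2.imwrite(f"pics/{n}0.png",r.capture(n)[:,:,::-1]);print(n,r.calibration(n))
E
```

```text
{'time_s': 0.0, 'joints': array([ 8.56340115e+01,  2.20894212e+01,  3.80244472e-01, -3.19764447e-02,
       -6.84117488e+01, -1.48184509e+01]), 'joint_velocities': array([-0.09484516, -0.11708949, -0.01632035, -0.01285191,  0.04986889,
       -0.02909299]), 'effort': array([ 6.05781370e-04, -3.90665138e+01,  1.87402081e+01,  4.21963155e+00,
        1.09805490e-02, -1.95254538e-04]), 'tcp_pos': array([0.20513618, 0.58974763, 0.22946915]), 'ee_rot': array([[-6.78104881e-04, -3.28803870e-01, -9.44397986e-01],
       [-2.06486257e-03, -9.44395729e-01,  3.28804567e-01],
       [-9.99997638e-01,  2.17301604e-03, -3.85354519e-05]]), 'wrist_force': array([-1.2362351 ,  0.98952304, -0.83445831]), 'moment': array([ 0.00251823,  0.01379266, -0.00567423]), 'gripper_width': 1.0021694884707752}
side {'fx': 381.3592213125404, 'fy': 381.3592213125404, 'cx': 255.5733301707407, 'cy': 189.47673476037573, 'rvec': array([ 1.8889056 ,  0.67175295, -0.41580634]), 'tvec': array([-0.41124647, -0.0141065 ,  1.41635037])}
top {'fx': 452.622678529592, 'fy': 452.622678529592, 'cx': 259.46181776861357, 'cy': 196.7806373702873, 'rvec': array([ 2.15481158, -2.10542819,  0.18698664]), 'tvec': array([0.03782298, 0.49842082, 1.31834378])}
wrist {'fx': 343.1043995747227, 'fy': 343.1043995747227, 'cx': 254.0266217321941, 'cy': 185.06862264320972, 'tool_from_camera': array([[ 1.81952559e-04, -2.69790600e-01,  9.62918999e-01,
        -1.53491949e-01],
       [ 9.99999971e-01,  2.02804139e-04, -1.32137702e-04,
        -1.16893047e-04],
       [-1.59634449e-04,  9.62918995e-01,  2.69790629e-01,
        -7.38242094e-02],
       [ 0.00000000e+00,  0.00000000e+00,  0.00000000e+00,
         1.00000000e+00]])}
```

View pics/side0.png

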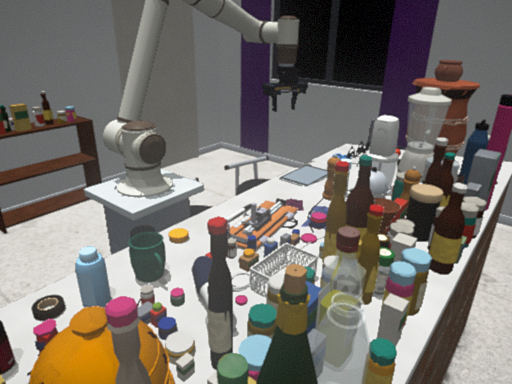

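View pics/top0.png

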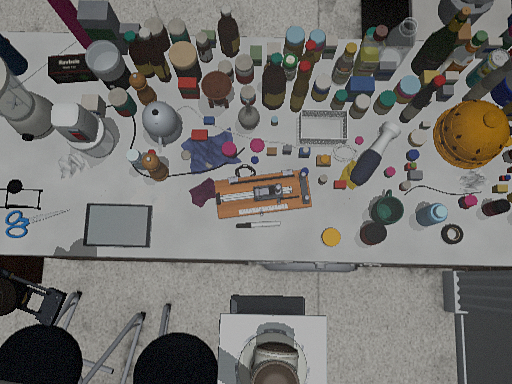

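View pics/wrist0.png

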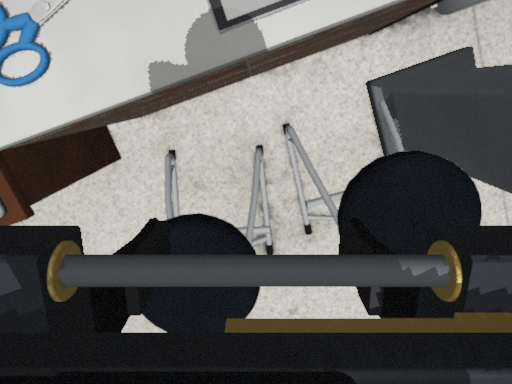

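The top view shows the cradle (orange board) around pixel (263,194), the tablet at (118,225), the marker at (258,225) and the balm tin at (331,237). I'll zoom in.

```bash
cat > h.py <<'E'
import numpy as np,cv2
from station import r
def cam(n,s=None):
    c=r.calibration(n);K=np.array([[c['fx'],0,c['cx']],[0,c['fy'],c['cy']],[0,0,1]])
    if n=='wrist':
        T=np.eye(4);T[:3,:3]=s['ee_rot'];T[:3,3]=s['tcp_pos']
        M=np.linalg.inv(T@c['tool_from_camera']);return K,M[:3,:3],M[:3,3]
    return K,cv2.Rodrigues(c['rvec'])[0],np.array(c['tvec'])
def ray(C,uv,z):
    K,R,t=C
    d=R.T@np.linalg.solve(K,[uv[0],uv[1],1.]);o=-R.T@t
    return o+d*(z-o[2])/d[2]
def proj(C,p):
    K,R,t=C;q=K@(R@np.array(p)+t);return q[:2]/q[2]
E
python3 - <<'E'
from h import *
im=cv2.imread('pics/top0.png');c=im[160:250,180:345]
cv2.imwrite('pics/topz.png',cv2.resize(c,None,fx=4.8,fy=4.8,interpolation=cv2.INTER_CUBIC))
C=cam('top')
for uv in [(214,182),(303,168),(312,209),(222,218),(214,181)]:print(uv,ray(C,uv,.014))
E
```

```text
(214, 182) [0.54574604 0.19103041 0.014     ]
(303, 168) [ 0.59669911 -0.08390956  0.014     ]
(312, 209) [ 0.46841662 -0.11226965  0.014     ]
(222, 218) [0.43426844 0.16211546 0.014     ]
(214, 181) [0.54890357 0.19115811 0.014     ]
```

View pics/topz.png

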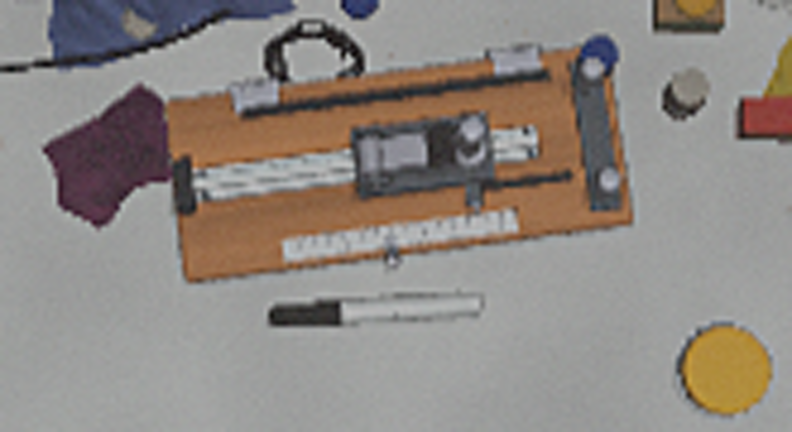

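Zoomed: post near (472,140), pointer at (475,195), clip at (392,255), lever between (360,150) and (450,150). +y points left in the image. Now I'll get a coarse pose estimate.

Run:
```python
from h import *
C=cam('top')
f=lambda p:(180+(p[0]+.5)/4.8-.5,160+(p[1]+.5)/4.8-.5)
print('campos',-C[1].T@C[2])
cs=[ray(C,f(p),.014)[:2] for p in [(167,98),(610,45),(632,222),(187,281)]]
for c in cs:print(c)
e1=cs[3]-cs[2];print('yaw front',np.degrees(np.arctan2(-e1[0],e1[1])),np.linalg.norm(e1))
print('centre',np.mean(cs,0))
print('posttop',ray(C,f((470,127)),.093),'clip',ray(C,f((392,250)),.03),'lever? ptr',ray(C,f((475,200)),.02))
s=r.sense();print(s['tcp_pos'])
```

```text
campos [0.26071352 0.04718919 1.38480535]
[0.5520265  0.19005883]
[ 0.59384167 -0.09539647]
[ 0.47811231 -0.11000718]
[0.43357688 0.1725758 ]
yaw front 8.956219733206655 0.28607087018946215
centre [0.51438934 0.03930774]
posttop [ 0.52159077 -0.00253466  0.093     ] clip [0.45420532 0.0428725  0.03      ] lever? ptr [ 0.48900575 -0.00928843  0.02      ]
[0.20519846 0.58988833 0.22970148]
```

Call:
move_arm --increments '[-28.2,0,0,0.03,0.467,-0.39,0.087,-28.2,0,0,0.03,0.467,-0.39,0.087,-28.2,0,0,0.03,0.467,-0.39,0.087,-28.2,0,0,0.03,0.467,-0.39,0.087,-28.2,0,0,0.03,0.467,-0.39,0.087,-28.2,0,0,0.03,0.467,-0.39,0.087,-28.2,0,0,0.03,0.467,-0.39,0.087,-28.2,0,0,0.03,0.467,-0.39,0.087,-28.2,0,0,0.03,0.467,-0.39,0.087,-28.2,0,0,0.03,0.467,-0.39,0.087,-28.2,0,0,0.03,0.467,-0.39,0.087,-28.2,0,0,0.03,0.467,-0.39,0.087]'

```text
time_s: 1.15
tcp_pos: [0.3817, 0.1211, 0.2061]
ee_rot: [[0.001, 0.158, -0.988], [0.001, -0.988, -0.158], [-1.0, -0.0, -0.001]]
wrist_force: [1.7, 0.5, -0.7]
gripper_width: 1.002
```

Call:
move_arm --increments '[0,0,0,0.006,0.1,-0.022,0.087,0,0,0,0.006,0.1,-0.022,0.087,0,0,0,0.006,0.1,-0.022,0.087,0,0,0,0.006,0.1,-0.022,0.087,0,0,0,0.006,0.1,-0.022,0.087,0,0,0,0.006,0.1,-0.022,0.087]'

```text
time_s: 1.65
tcp_pos: [0.4189, 0.0279, 0.1998]
ee_rot: [[-0.0, 0.157, -0.988], [0.0, -0.988, -0.157], [-1.0, -0.0, 0.0]]
wrist_force: [0.2, -0.0, 0.6]
gripper_width: 1.002
```

Run:
```python
from h import *
import pickle
s=r.sense();im=r.capture('wrist')[:,:,::-1];cv2.imwrite('pics/w1.png',im);pickle.dump(s,open('w1.pkl','wb'))
print(s['tcp_pos'],s['ee_rot'],s['time_s'],s['joints'],s['joint_velocities'])
cv2.imwrite('pics/w1z.png',cv2.resize(im[0:300,0:512],None,fx=1.56,fy=1.56,interpolation=cv2.INTER_CUBIC))
```

```text
[0.41891187 0.02790602 0.19982637] [[-2.58885122e-04  1.56521043e-01 -9.87674590e-01]
 [ 5.84016094e-05 -9.87674619e-01 -1.56521063e-01]
 [-9.99999965e-01 -9.82027602e-05  2.46553184e-04]] 1.65 [ 2.61759645e+01  3.28365946e+00 -2.91558975e+01 -1.13098373e-02
 -5.75722792e+01  7.28351244e+01] [ 1.34912266 -0.31182356 -0.03717952  0.0165494   0.05090106  0.2235371 ]
```

View pics/w1z.png

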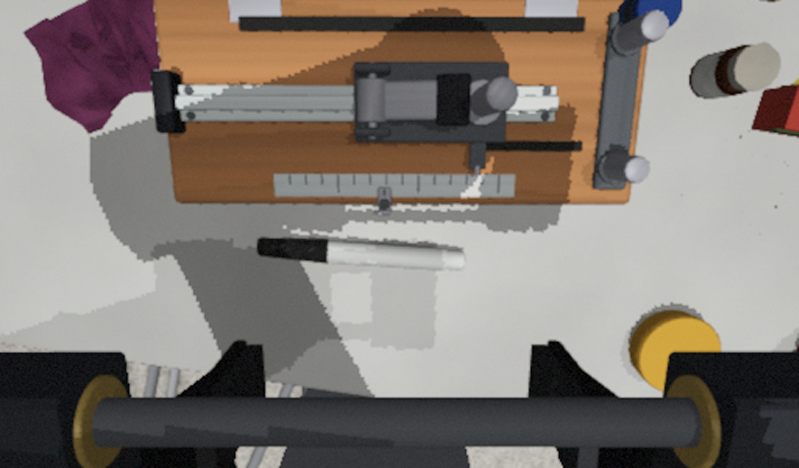

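The wrist view (scale 1.56) is aligned with the cradle. The post top is near (500,95), the pointer tip near (477,168), and the clip near (385,200). Zooming in further.

Run:
```python
from h import *
im=cv2.imread('pics/w1.png')
cv2.imwrite('pics/w1y.png',cv2.resize(im[40:140,220:353],None,fx=6,fy=6,interpolation=cv2.INTER_CUBIC))
```

```text
(no output)
```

View pics/w1y.png

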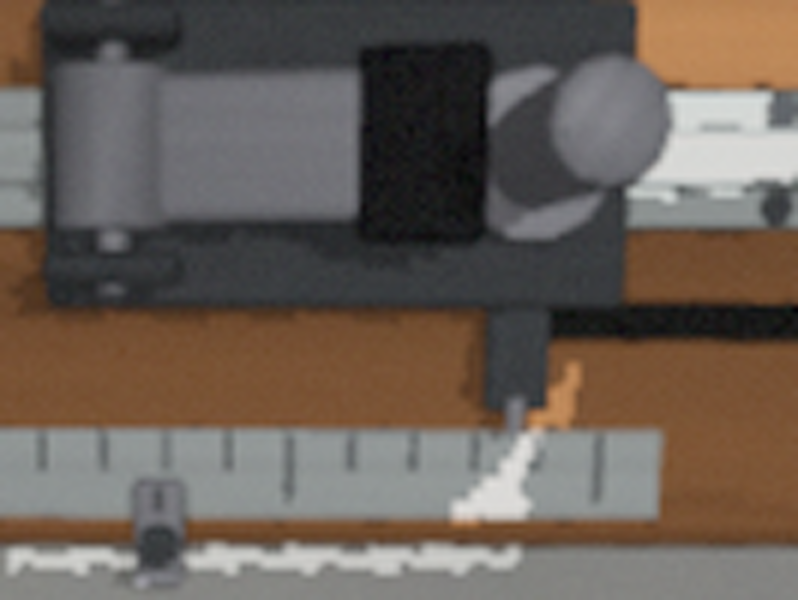

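Run:
```python
from h import *
import pickle
s=pickle.load(open('w1.pkl','rb'))
C=cam('wrist',s)
f=lambda p:(220+(p[0]+.5)/6-.5,40+(p[1]+.5)/6-.5)
th=np.radians(9);yc=np.array([-np.sin(th),np.cos(th)]);xc=np.array([np.cos(th),np.sin(th)])
def S(n,uv,z):
    p=ray(C,uv,z);print(n,z,p[:2].round(4),'x,y cradle dir',(p[:2]@xc).round(4),(p[:2]@yc).round(4))
print('campos',-C[1].T@C[2])
g=lambda p:((p[0]+.5)/1.56-.5,(p[1]+.5)/1.56-.5)
a=ray(C,g((177,203)),.014);b=ray(C,g((629,203)),.014);d=(a-b)[:2];print('front edge',a,b,np.linalg.norm(d),np.degrees(np.arctan2(-d[0],d[1])))
S('post top',f((610,120)),.093)
S('post foot',f((537,160)),.033)
for z in(.018,.022,.026):S('ptr',f((516,418)),z)
for z in(.018,.023,.037):S('clip',f((158,495)),z)
S('tick0',f((598,470)),.0145);S('tick5',f((288,470)),.0145);
S('leverL',f((425,45)),.057);S('leverR',f((425,240)),.057);S('leverend',f((488,145)),.057)
# top view check
C=cam('top');h=lambda p:(180+(p[0]+.5)/4.8-.5,160+(p[1]+.5)/4.8-.5)
S('T post',h((470,127)),.093);S('T clip',h((392,250)),.023);S('T ptr',h((475,203)),.022)
```

```text
campos [0.49188201 0.03931435 0.35329998]
front edge [0.43181288 0.17027005 0.014     ] [ 0.4764595 -0.1109473  0.014    ] 0.2847393875549663 9.0211008343101
post top 0.093 [ 0.5193 -0.0047] x,y cradle dir 0.5122 -0.0859
post foot 0.033 [ 0.5185 -0.0054] x,y cradle dir 0.5113 -0.0864
ptr 0.018 [ 0.4811 -0.0119] x,y cradle dir 0.4733 -0.087
ptr 0.022 [ 0.4812 -0.0113] x,y cradle dir 0.4735 -0.0864
ptr 0.026 [ 0.4814 -0.0107] x,y cradle dir 0.4738 -0.0859
clip 0.018 [0.4602 0.0426] x,y cradle dir 0.4612 -0.0299
clip 0.023 [0.4607 0.0425] x,y cradle dir 0.4616 -0.0301
clip 0.037 [0.462  0.0424] x,y cradle dir 0.4629 -0.0304
tick0 0.0145 [ 0.475  -0.0272] x,y cradle dir 0.4649 -0.1011
tick5 0.0145 [0.4671 0.0224] x,y cradle dir 0.4649 -0.0509
leverL 0.057 [0.5285 0.0158] x,y cradle dir 0.5245 -0.0671
leverR 0.057 [0.5039 0.0111] x,y cradle dir 0.4994 -0.0678
leverend 0.057 [0.5174 0.005 ] x,y cradle dir 0.5118 -0.076
T post 0.093 [ 0.5216 -0.0025] x,y cradle dir 0.5148 -0.0841
T clip 0.023 [0.4552 0.0429] x,y cradle dir 0.4563 -0.0289
T ptr 0.022 [ 0.4867 -0.0092] x,y cradle dir 0.4793 -0.0853
```

Call:
move_arm --increments '[0,0,0,0.02,0.048,-0.0936,0.087,0,0,0,0.05,0.048,-0.0936,0.087,0,0,0,0.07,0.048,-0.0936,0.087,0,0,0,0.08,0.048,-0.0936,0.087,0,0,0,0.08,0.048,-0.0936,0.087,0,0,0,0.08,0.048,-0.0936,0.087,0,0,0,0.08,0.048,-0.0936,0.087]'

```text
time_s: 2.28
tcp_pos: [0.5193, -0.0039, 0.1213]
ee_rot: [[0.002, 0.159, -0.987], [0.0, -0.987, -0.159], [-1.0, 0.0, -0.002]]
wrist_force: [-0.5, 0.7, 0.4]
gripper_width: 0.999
```

Run:
```python
from h import *
s=r.sense();im=r.capture('wrist')[:,:,::-1];cv2.imwrite('pics/w2.png',im)
p=s['tcp_pos'];R=s['ee_rot'];print(p,R,s['time_s'],s['wrist_force'])
print('tool delta to target',R.T@(np.array([.519,-.005,.075])-p))
C=cam('wrist',s);print(proj(C,[.519,-.005,.093]),proj(C,p))
```

```text
[ 0.51930224 -0.00389276  0.12125535] [[ 1.86244864e-03  1.58932933e-01 -9.87287625e-01]
 [ 1.88265473e-04 -9.87289375e-01 -1.58932860e-01]
 [-9.99998248e-01  1.10132117e-04 -1.86869734e-03]] 2.2833 [-0.54758462  0.65388429  0.41364771]
tool delta to target [0.04625449 0.00104003 0.00056081]
[255.91343579 224.84349352] [254.03185452 245.86949542]
```

View pics/w2.png

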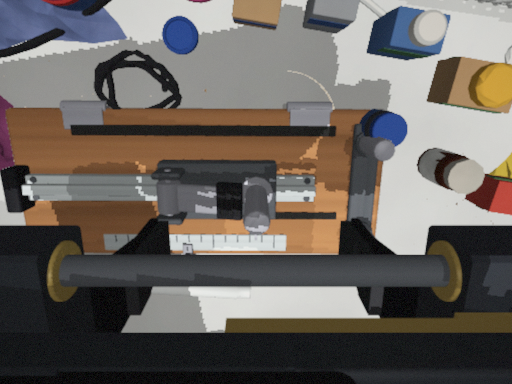

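Post top at (256,222), matching the prediction. Next I descend and close.

Call:
move_arm --increments '[0,0,0,0.025,0.001,0,0.087,0,0,0,0.046,0.001,0,0.087,0,0,0,0.046,0.001,0,0.05,0,0,0,0.046,0.001,0,0.01,0,0,0,0.046,0.001,0,0.0,0,0,0,0.046,0.001,0,0.0,0,0,0,0.046,0.001,0,0.0,0,0,0,0.046,0.001,0,0.0,0,0,0,0.046,0.001,0,0.0,0,0,0,0.046,0.001,0,0.0,0,0,0,0.046,0.001,0,0.0,0,0,0,0.046,0.001,0,0.0]'

```text
time_s: 3.33
tcp_pos: [0.5192, -0.006, 0.0739]
ee_rot: [[-0.0, 0.157, -0.988], [-0.0, -0.988, -0.157], [-1.0, 0.0, 0.0]]
wrist_force: [0.8, -0.1, -0.3]
gripper_width: 0.322
```

Run:
```python
from h import *
s=r.sense();im=r.capture('wrist')[:,:,::-1];cv2.imwrite('pics/w3.png',im)
print(s)
```

```text
{'time_s': 3.3333, 'joints': array([ 1.72617061e+01,  2.18972854e+01, -2.58860769e+01,  5.20975692e-04,
       -4.22237045e+01,  8.17509759e+01]), 'joint_velocities': array([-0.03655968,  0.12253644, -0.05667012,  0.07678798,  0.08832684,
       -0.09530553]), 'effort': array([ 2.94021513e-03, -3.38535833e+01,  1.36427075e+01,  2.98242152e+00,
        8.04735906e-02, -8.99269685e-05]), 'tcp_pos': array([ 0.51922885, -0.00599771,  0.07389457]), 'ee_rot': array([[-1.15970433e-04,  1.56659731e-01, -9.87652629e-01],
       [-4.24345295e-05, -9.87652635e-01, -1.56659727e-01],
       [-9.99999992e-01,  2.37426782e-05,  1.21186286e-04]]), 'wrist_force': array([ 0.75129182, -0.05675604, -0.33701067]), 'moment': array([-9.25881933e-02, -3.61868827e-03,  8.28453621e-05]), 'gripper_width': 0.32231307554996996}
```

View pics/w3.png

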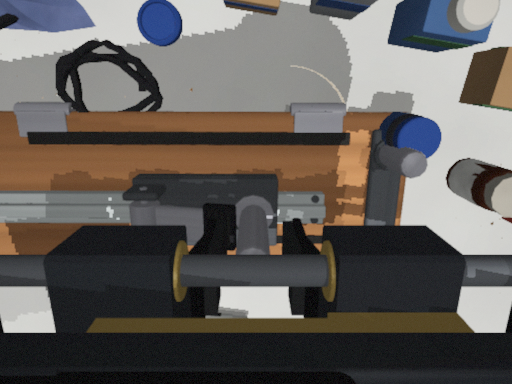

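Fingers are still closing: 28 mm opening against a 16 mm post.

Call:
move_arm --increments '[0,0,0,0,0,0,0,0,0,0,0,0,0,0,0,0,0,0,0,0,0,0,0,0,0,0,0,0,0,0,0,0,0,0,0,0,0,0,0,0,0,0]'

```text
time_s: 3.88
tcp_pos: [0.5192, -0.0056, 0.0739]
ee_rot: [[0.0, 0.157, -0.988], [0.0, -0.988, -0.157], [-1.0, -0.0, -0.0]]
wrist_force: [-2.2, 4.4, -0.1]
gripper_width: 0.174
```

Post gripped (15 mm). Drawing the leg out.

Call:
move_arm --increments '[0,0,0,0,-0.003,0,0,0,0,0,0,-0.008,0,0,0,0,0,0,-0.015,0,0,0,0,0,0,-0.023,0,0,0,0,0,0,-0.031,0,0,0,0,0,0,-0.039,0,0,0,0,0,0,-0.046,0,0,0,0,0,0,-0.051,0,0,0,0,0,0,-0.054,0,0,0,0,0,0,-0.0555,0,0,0,0,0,0,-0.0555,0,0,0,0,0,0,-0.0555,0,0]'

```text
time_s: 4.88
tcp_pos: [0.5106, 0.049, 0.0739]
ee_rot: [[0.0, 0.157, -0.988], [0.0, -0.988, -0.157], [-1.0, -0.0, -0.0]]
wrist_force: [1.7, -2.9, -2.5]
gripper_width: 0.175
```

Run:
```python
from h import *
import pickle
s=r.sense();im=r.capture('wrist')[:,:,::-1];cv2.imwrite('pics/w4.png',im);pickle.dump(s,open('w4.pkl','wb'))
print(s['tcp_pos'],s['wrist_force'],s['gripper_width'],s['time_s'])
t=r.capture('top')[:,:,::-1];cv2.imwrite('pics/t4.png',t)
si=r.capture('side')[:,:,::-1];cv2.imwrite('pics/s4.png',si)
a=cv2.resize(t[165:235,205:325],None,fx=5,fy=5,interpolation=cv2.INTER_CUBIC)
b=cv2.resize(si[185:255,220:320],None,fx=5,fy=5,interpolation=cv2.INTER_CUBIC)
cv2.imwrite('pics/t4z.png',a);cv2.imwrite('pics/s4z.png',b)
```

```text
[0.51057296 0.04899926 0.07388405] [ 1.70723765 -2.90719079 -2.53777013] 0.1754844415427449 4.8833
```

View pics/w4.png

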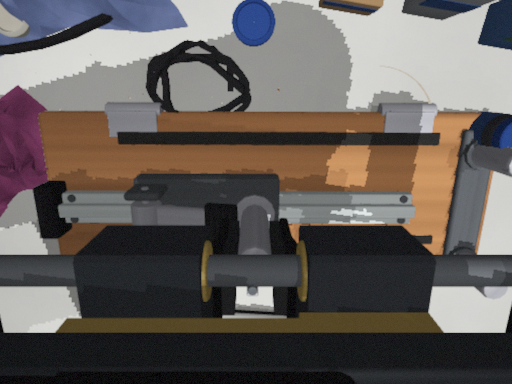

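View pics/t4z.png

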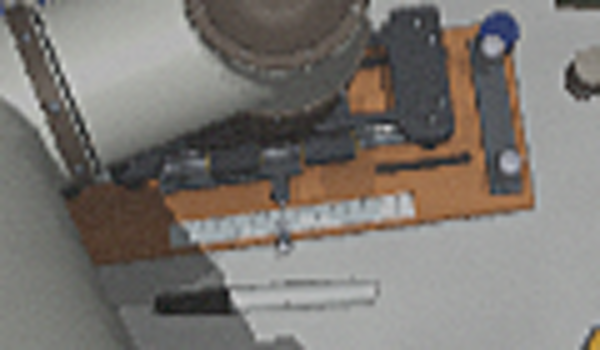

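View pics/s4z.png

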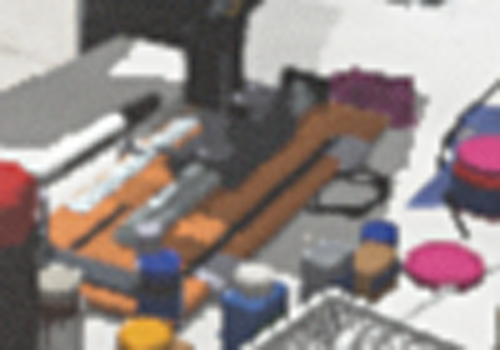

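In the wrist image the leg follows the hand. In the top zoom the pointer is at about (281,195) and the clip at (283,240). I'll compute the difference along the rail.

Run:
```python
from h import *
import pickle
t=cv2.imread('pics/t4.png')
cv2.imwrite('pics/t4y.png',cv2.resize(t[192:222,240:285],None,fx=16,fy=16,interpolation=cv2.INTER_CUBIC))
w=cv2.imread('pics/w4.png')
cv2.imwrite('pics/w4y.png',cv2.resize(w[180:330,200:310],None,fx=5,fy=4,interpolation=cv2.INTER_CUBIC))
C=cam('top');th=np.radians(9);yc=np.array([-np.sin(th),np.cos(th)]);xc=np.array([np.cos(th),np.sin(th)])
h=lambda p:(205+(p[0]+.5)/5-.5,165+(p[1]+.5)/5-.5)
for n,uv,z in[('ptr',(281,200),.022),('clip',(283,235),.023)]:
    p=ray(C,h(uv),z)[:2];print(n,p@xc,p@yc)
s=pickle.load(open('w4.pkl','rb'));print('tcp',s['tcp_pos'][:2]@xc,s['tcp_pos'][:2]@yc)
Cw=cam('wrist',s)
for z in(.018,.023,.037):print('clip pred in w4',proj(Cw,[.4607,.0425,z]))
```

```text
ptr 0.4782490169236335 -0.030421552636946403
clip 0.45659857243333646 -0.02870993439194284
tcp 0.5119521339498548 -0.0314752150755971
clip pred in w4 [252.07087496 277.14225749]
clip pred in w4 [252.02130071 281.07476226]
clip pred in w4 [251.8707761  293.01520932]
```

View pics/t4y.png

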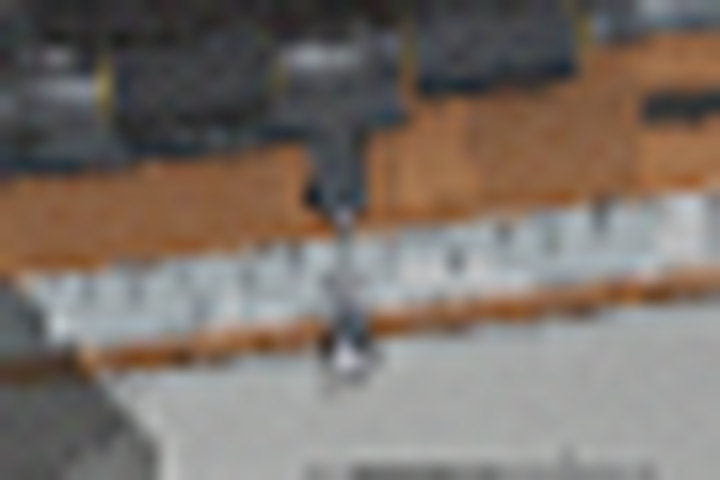

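View pics/w4y.png

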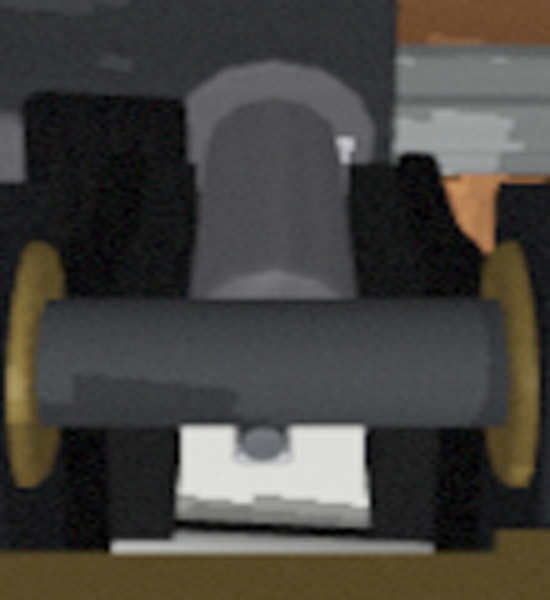

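Three estimates put the pointer 0.5–1.7 mm short of the clip. I'll draw 1.5 mm more and hold there with the lever still up.

Call:
move_arm --increments '[0,0,0,0,-0.0015,0,0,0,0,0,0,-0.0015,0,0,0,0,0,0,-0.0015,0,0,0,0,0,0,-0.0015,0,0,0,0,0,0,-0.0015,0,0,0,0,0,0,-0.0015,0,0]'

```text
time_s: 5.53
tcp_pos: [0.5103, 0.0503, 0.0739]
ee_rot: [[0.0, 0.157, -0.988], [-0.0, -0.988, -0.157], [-1.0, 0.0, -0.0]]
wrist_force: [2.9, -3.4, -2.8]
gripper_width: 0.171
```

Call:
move_arm --increments '[0,0,0,0.001,0,0,0,0,0,0,0.003,0,0,0,0,0,0,0.005,0,0,0,0,0,0,0.007,0,0,0,0,0,0,0.009,0,0,0,0,0,0,0.01,0,0,0,0,0,0,0.01,0,0,0]'

```text
time_s: 6.12
tcp_pos: [0.5136, 0.0509, 0.0686]
ee_rot: [[0.008, 0.16, -0.987], [0.001, -0.987, -0.16], [-1.0, 0.001, -0.008]]
wrist_force: [-0.7, -4.8, 21.1]
gripper_width: 0.169
```

Run:
```python
from h import *
s=r.sense();p=s['tcp_pos'];th=np.radians(9);print(p,p[:2]@[-np.sin(th),np.cos(th)],s['wrist_force'],s['gripper_width'])
im=r.capture('wrist')[:,:,::-1];cv2.imwrite('pics/w5.png',im)
```

```text
[0.5136156  0.05090859 0.06858508] -0.03006535745495709 [-0.73113146 -4.81803809 21.11276694] 0.16890793535344767
```

View pics/w5.png

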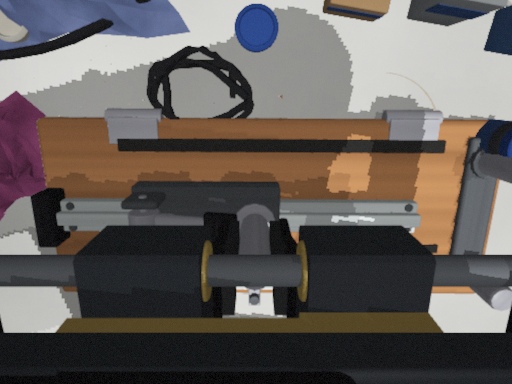

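Call:
move_arm --increments '[0,0,0,0.002,0,0.001,0,0,0,0,0.004,0,0.002,0,0,0,0,0.006,0,0.003,0,0,0,0,0.008,0,0.003,0,0,0,0,0.01,0,0.003,0,0,0,0,0.01,0,0.003,0,0,0,0,0.01,0,0.003,0]'

```text
time_s: 6.75
tcp_pos: [0.5137, 0.0516, 0.0602]
ee_rot: [[0.015, 0.161, -0.987], [0.003, -0.987, -0.161], [-1.0, -0.0, -0.015]]
wrist_force: [0.7, -4.1, 25.1]
gripper_width: 0.172
```

Run:
```python
from h import *
s=r.sense();p=s['tcp_pos'];th=np.radians(9);print(p,p[:2]@[-np.sin(th),np.cos(th)],p[:2]@[np.cos(th),np.sin(th)],s['wrist_force'],s['gripper_width'])
im=r.capture('wrist')[:,:,::-1];cv2.imwrite('pics/w6.png',im)
cv2.imwrite('pics/w6y.png',cv2.resize(im[170:330,190:320],None,fx=4.5,fy=3.7,interpolation=cv2.INTER_CUBIC))
```

```text
[0.51371616 0.05155909 0.06023957] -0.02943860458299248 0.5154570800376239 [ 0.69572742 -4.13873345 25.11072211] 0.17174281141060532
```

View pics/w6y.png

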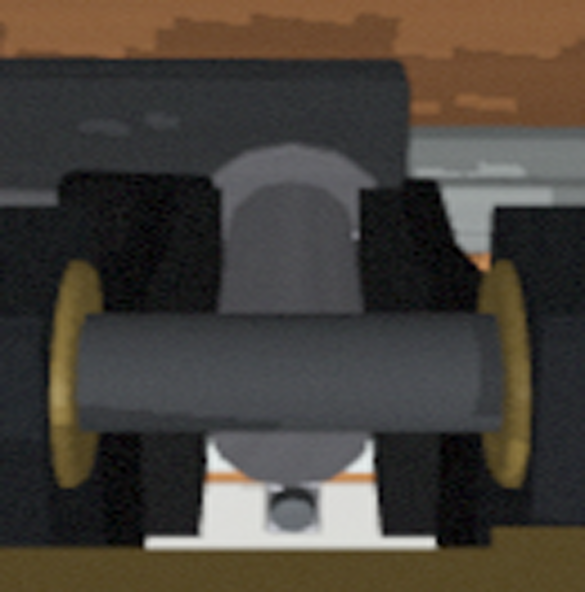

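Post and clip stay aligned (254.4 vs 255.1 px). I'll continue pressing.

Call:
move_arm --increments '[0,0,0,0.002,0,0.001,0,0,0,0,0.004,0,0.002,0,0,0,0,0.006,0,0.003,0,0,0,0,0.008,0,0.003,0,0,0,0,0.009,0,0.003,0,0,0,0,0.009,0,0.003,0]'

```text
time_s: 7.3
tcp_pos: [0.5131, 0.0516, 0.0525]
ee_rot: [[0.02, 0.162, -0.987], [0.004, -0.987, -0.162], [-1.0, -0.001, -0.02]]
wrist_force: [3.0, -5.5, 30.0]
gripper_width: 0.179
```

Run:
```python
from h import *
s=r.sense();p=s['tcp_pos'];th=np.radians(9);print(p,p[:2]@[-np.sin(th),np.cos(th)],p[:2]@[np.cos(th),np.sin(th)],s['wrist_force'],s['gripper_width'])
im=r.capture('wrist')[:,:,::-1];cv2.imwrite('pics/w7.png',im)
cv2.imwrite('pics/w7y.png',cv2.resize(im[170:330,190:320],None,fx=4.5,fy=3.7,interpolation=cv2.INTER_CUBIC))
```

```text
[0.51311935 0.05163096 0.05249905] -0.029274254800501696 0.5148788568404313 [ 2.95844916 -5.4547878  29.9553134 ] 0.17913965107563168
```

View pics/w7y.png

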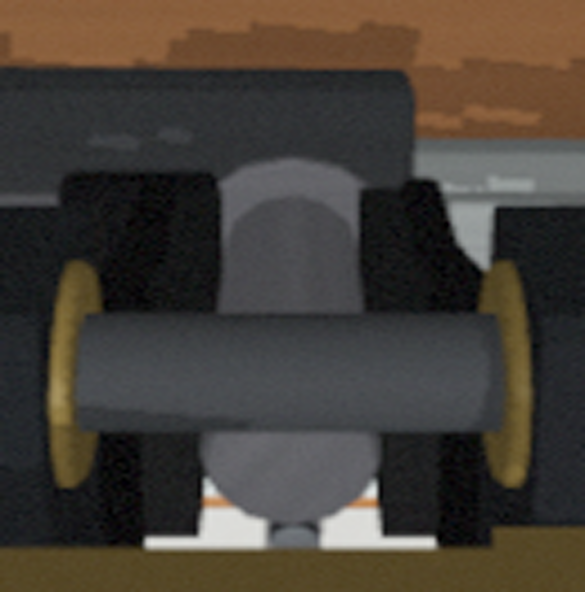

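Call:
move_arm --increments '[0,0,0,0.002,0,0.001,0,0,0,0,0.004,0,0.002,0,0,0,0,0.006,0,0.002,0,0,0,0,0.008,0,0.003,0,0,0,0,0.008,0,0.003,0,0,0,0,0.008,0,0.003,0]'

```text
time_s: 7.85
tcp_pos: [0.5132, 0.0504, 0.0472]
ee_rot: [[0.026, 0.164, -0.986], [0.004, -0.987, -0.164], [-1.0, 0.001, -0.026]]
wrist_force: [4.8, -14.6, 42.5]
gripper_width: 0.173
```

Run:
```python
from h import *
s=r.sense();p=s['tcp_pos'];th=np.radians(9);print(p,p[:2]@[-np.sin(th),np.cos(th)],p[:2]@[np.cos(th),np.sin(th)],s['wrist_force'],s['gripper_width'])
im=r.capture('wrist')[:,:,::-1];cv2.imwrite('pics/w8.png',im)
cv2.imwrite('pics/w8y.png',cv2.resize(im[170:330,190:320],None,fx=4.5,fy=3.7,interpolation=cv2.INTER_CUBIC))
```

```text
[0.51317717 0.05042422 0.04724919] -0.030475185978477166 0.5147471944998114 [  4.83130199 -14.58364396  42.52800262] 0.17318124051008954
```

View pics/w8y.png

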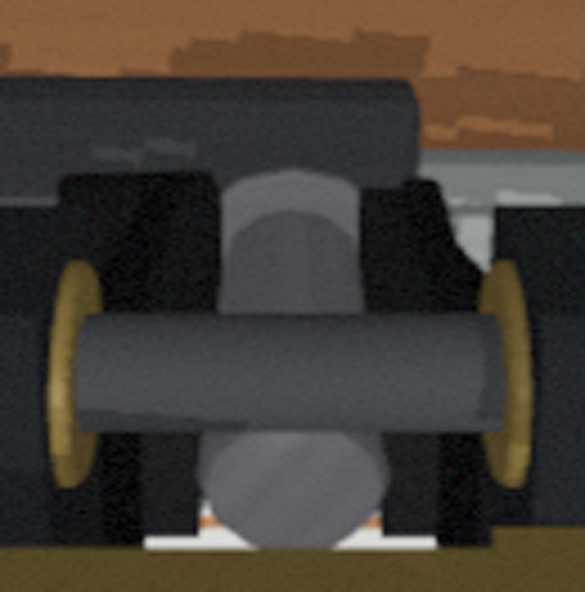

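Call:
move_arm --increments '[0,0,0,0.002,0,0,0,0,0,0,0.003,0,0,0,0,0,0,0.003,0,0,0,0,0,0,0.003,0,0,0,0,0,0,0.003,0,0,0]'

```text
time_s: 8.32
tcp_pos: [0.5135, 0.0503, 0.0465]
ee_rot: [[0.027, 0.165, -0.986], [0.003, -0.986, -0.165], [-1.0, 0.001, -0.027]]
wrist_force: [-0.3, -15.0, 58.9]
gripper_width: 0.18
```

Run:
```python
from h import *
s=r.sense();p=s['tcp_pos'];th=np.radians(9);print(p,p[:2]@[-np.sin(th),np.cos(th)],p[:2]@[np.cos(th),np.sin(th)],s['wrist_force'],s['gripper_width'],s['time_s'])
t=r.capture('top')[:,:,::-1];cv2.imwrite('pics/t9.png',t)
si=r.capture('side')[:,:,::-1]
w=r.capture('wrist')[:,:,::-1];cv2.imwrite('pics/w9.png',w)
cv2.imwrite('pics/t9z.png',cv2.resize(t[165:250,205:345],None,fx=5.5,fy=5.5,interpolation=cv2.INTER_CUBIC))
cv2.imwrite('pics/t9y.png',cv2.resize(t[192:222,240:285],None,fx=16,fy=16,interpolation=cv2.INTER_CUBIC))
cv2.imwrite('pics/s9z.png',cv2.resize(si[190:245,230:310],None,fx=8,fy=8,interpolation=cv2.INTER_CUBIC))
```

```text
[0.51345141 0.05028766 0.0464987 ] -0.030652961954217635 0.5149966971167436 [ -0.34802149 -14.99986085  58.92357395] 0.1802627065646709 8.3167
```

View pics/t9z.png

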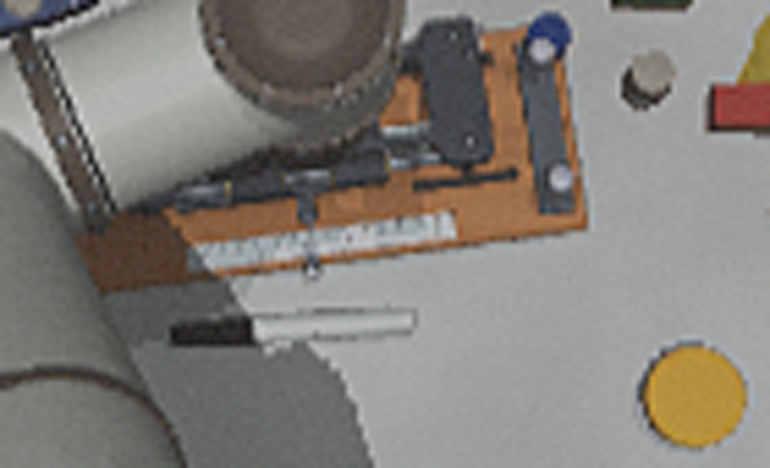

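View pics/t9y.png

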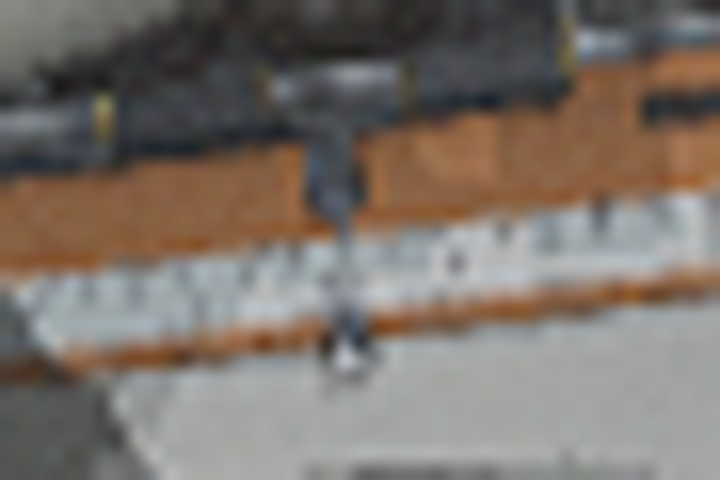

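View pics/s9z.png

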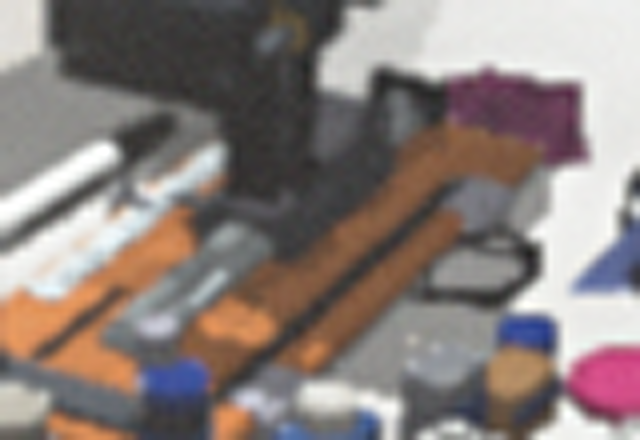

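View pics/w9.png

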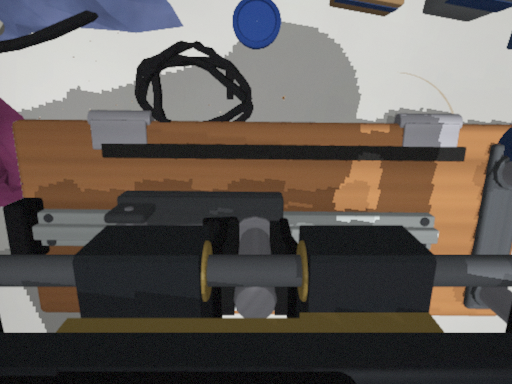

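The wrist force jumped to 59 N for 0.7 mm of further travel, so the lever has bottomed out. I'll ease the push slightly and check that it is stable.

Call:
move_arm --increments '[0,0,0,-0.001,0,0,0,0,0,0,-0.002,0,0,0,0,0,0,-0.003,0,0,0,0,0,0,-0.003,0,0,0,0,0,0,-0.003,0,0,0,0,0,0,-0.003,0,0,0]'

```text
time_s: 8.97
tcp_pos: [0.5133, 0.0503, 0.0467]
ee_rot: [[0.026, 0.163, -0.986], [0.004, -0.987, -0.163], [-1.0, 0.0, -0.026]]
wrist_force: [7.2, -15.0, 38.7]
gripper_width: 0.175
```

Run:
```python
from h import *
s=r.sense();p=s['tcp_pos'];th=np.radians(9);yc=np.array([-np.sin(th),np.cos(th)]);print(p,p[:2]@yc,s['wrist_force'],s['gripper_width'],s['time_s'],s['joint_velocities'].round(2))
C=cam('top');t=r.capture('top')
h=lambda q:(240+(q[0]+.5)/16-.5,192+(q[1]+.5)/16-.5)
for n,uv,z in[('ptr',(342,215),.022),('clip',(347,335),.023)]:print(n,ray(C,h(uv),z)[:2]@yc)
a=cv2.imread('pics/t9.png')[:,:,::-1];cv2.imwrite('pics/t10y.png',cv2.resize(t[192:222,240:285,::-1],None,fx=16,fy=16,interpolation=cv2.INTER_CUBIC))
```

```text
[0.513329   0.05032741 0.04670516] -0.03059455433573933 [  7.2116278  -14.95719089  38.67985761] 0.17489833763976478 8.9667 [ 0.11  0.09  0.03 -0.03 -0.1   0.13]
ptr -0.030589780760600586
clip -0.028408474286554943
```

View pics/t10y.png

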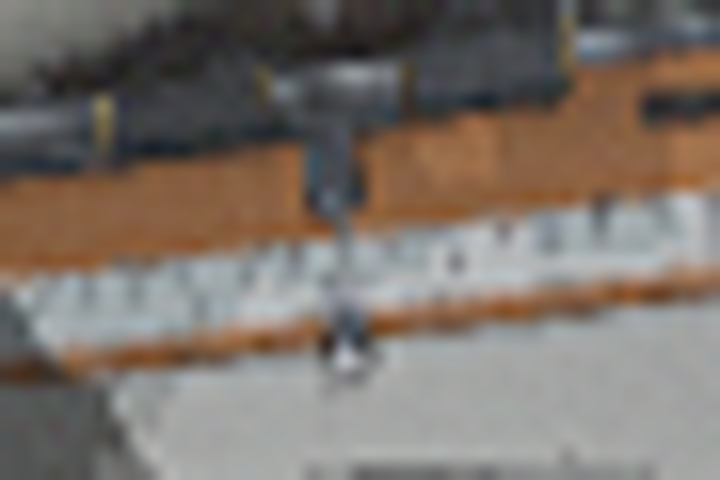

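The hold is steady. The clip hasn't moved, and the pointer is within about 0.5–2 mm of it. Handing in.

```bash
python3 -c "
from station import r
print(r.finish_job())"
```

```text
the job is handed in; nothing more can be done
None
```

I gripped the post and drew the leg out about 57 mm until the pointer was level with the clip. I held it there with the lever up for about half a second. Then I slid the grip down about 27 mm to press the lever home, and handed in at about 9 s while still holding the post.

- **Pointer:** the arm pose and wrist-camera clip position put it about 0.5 mm short of the clip. The top camera says about 2 mm short, so the two disagree slightly, but both are within the 5 mm limit.
- **Lever:** I did not see it directly because the fingers hide it. I take it to be fully down because the fingertips ended at about 39 mm height, and the force rose from 43 to 59 N over the last 0.7 mm. I eased off to about 39 N before handing in.
- **Grip:** the fingers were closed on the post (15 mm opening) and the arm was still at the last reading.
- **Surroundings:** the clip, marker and balm tin looked unmoved in the last top views. I did not check the tablet, mug, jar or mill in a late picture.

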